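# Put the last coach away in the loading board's free lane

## Task

Put away the green coach that stands loose on the plywood loading board: push the brass bolt of the empty lane fully back, push the coach in between that lane's two metal walls until it is wholly past the bolt, and push the bolt fully shut behind it. The coach is only pushed along the board, never lifted or tipped over. Leave the coach in the other lane, its bolt and the things lying around where they are.

Things in the scene. Friction and masses are not known exactly. Their poses are not given: they have to be found in the camera images.
- board: Plywood loading board fixed to the bench, 303 x 130 x 9 mm. Origin on its underside, midway between its two lanes, on the line of the bolts. x runs along the lanes from the open apron (x -185 to -22 mm) to their closed end, y to the left seen that way, z up. Apron and lane floors are flat, at z = 9 mm. Empty lane: right, centre line y = -20 mm; left lane (y = +20 mm): holds a coach.
- lane_mouth (a point): Point on the floor of the empty lane, on its centre line, where its bolt crosses; axes as the board's. The lane is a gap 17 mm wide between two upright aluminium walls, 2 mm thick, 9 mm high, from 10 mm before this point to 96 mm past it, where a wooden batten 16 mm high closes it. The 12 mm of wall before that are bent out 5 mm a side as a lead-in.
- bolt (a joint): Bolt of the empty lane, in m: a steel bar 5 mm thick, 3 to 8 mm above the floor, sliding across the lane along the board's y. 0 = shut, the bar through both walls; 0.024 = fully drawn to the right (board -y), out of the lane, at its stop. Starts within 5 mm of shut, slides at 1 to 2 N, stays where left. Its guide block, outside the right wall, is 10.5 mm high.
- bolt_knob (a point): On the axis of that bolt's upright brass knob, a stem 7 mm thick (head 10 mm) that rises from 8 to 35 mm above the board's floor; the point is 25.5 mm above the floor. It moves with the bolt: at (0, -54) mm of the board when shut, (0, -78) mm when drawn. Fingertips 12 mm or more above the floor pass over walls and guides and can push it either way.
- wagon_mid (a point): Coach to put away, green, grey roof, on the apron. Point at mid-length, 13 mm above its underside; its own y runs along it, z up; both ends alike. Body 13 mm wide, 67 long, 26 high (30 with roof); buffers and couplings, 3 to 11 mm above the floor, make it 82 mm long. About 26 g, slides easily; pushed sideways high up it can tip. Put away, this point is 44 to 55 mm past the bolt line (between bar and batten).
- wagon_stowed_mid (a point): The like green coach, 80 mm long, that already stands in the left lane behind its own bolt; the point is at its middle, 13 mm above its underside. To be left alone.
- bolt_b (a joint): The left lane's bolt, built the same but opening to the left (+y of the board), in m: 0 = shut, where it starts and stays.
- wagon_white_mid (a point): White model van, 14 x 70 x 32 mm, standing on the bench; the point is at its middle, 13 mm up. Bystander.
- tin: Flat dark green hinged tin, 69 x 99 x 20 mm, on the bench; origin at the centre of its underside. Bystander.
- cork_block: Sanding block of cork, 38 x 74 x 25 mm, on the bench; origin at the centre of its underside. Bystander.
- pin_cup: Small grey tin cup, 44 mm across and 27 mm high, on the bench; origin at the centre of its underside. Bystander.
- tweezers: Steel tweezers, 122 mm long, lying on the bench; origin at the centre of the underside. Bystander.
- pen: Red pencil, 160 mm long, lying on the bench; origin at the centre of the underside. Bystander.

How it is judged (in metres and radians):
On the way, in this order (a step that is already met when the one before it is completed fails the run):
1. the empty lane's bolt is drawn fully back (value of joint bolt above 0.0205 m), for 0.2 s.
2. the coach stands in the empty lane, wholly past the bolt line (x of wagon_mid in the frame of board between 0.0425 and 0.0565 m and y of wagon_mid in the frame of board between -0.024 and -0.016 m and z of wagon_mid in the frame of board below 0.0255 m and angle between wagon_mid's own z axis and vertical below 0.12 rad and angle between the y axis of wagon_mid and the x axis of board, either way round below 0.12 rad), for 0.2 s.
3. the bolt is shut behind the coach (value of joint bolt below 0.004 m), for 0.2 s.
At the end, for the whole second after the job is handed in: The coach stands upright on the floor of the right-hand lane, between its walls and wholly past the bolt line (its middle 42.5 to 56.5 mm beyond the line, within 4 mm of the lane's centre line, within 0.12 rad of the lane's direction), at rest, and the bolt is shut behind it to within 4 mm (all of step 2 and value of joint bolt below 0.004 m and linear speed of wagon below 0.01 m/s); the robot touches nothing.
It fails at once if the coach is lifted off the board or tipped over (z of wagon_mid in the frame of board above 0.029 m or angle between wagon_mid's own z axis and vertical above 0.5 rad).
It fails at once if the coach in the other lane is moved or its bolt opened (distance of wagon_stowed_mid from where it was at the start of the episode above 0.012 m or value of joint bolt_b above 0.006 m).
It fails at once if a thing lying around is moved (distance of any of wagon_white_mid, tin, cork_block, pin_cup, tweezers, pen from where it was at the start of the episode above 0.015 m).
It also fails if it takes over 72 s, if anything falls off the work surface, if the arm or the gripper's body presses on something with over 40 N, if the wrist force passes 120 N, or if a joint passes its speed limit or range.

## Robot

A 6-joint arm with a two-finger parallel gripper is mounted at the origin on a cart in front of the work surface, level with it; the furniture and walls round the work are solid. World frame = base frame: x ahead of the robot, y to its left, z up, the work surface at z = 0. Lengths are in mm, angles in rad, forces in N, time in s.
With the tool pointing down it reaches from about 275 to 1000 mm from the base axis. Payload 8.4 kg.
Tool frame: the origin (TCP) lies at the very end of the fingers, on their centre line; the grasp point (between the pads) lies 19 mm behind it (r.pinch_z is the distance from the TCP to the grasp point, in mm); z points along the fingers, y is the line along which they close (so a half turn about z gives the same grasp; the last joint's range is limited). The gripper opens to 85 mm and grips with 20 to 120 N. Pads are 22 mm wide; open, the fingers measure 114 mm over their backs; the gripper's body (76 mm by 85 mm) begins 54 mm behind the grasp point. The pads swing forward as they close: fully open they stand 13 mm farther back than shut.
Start: joints at [-1.24, 0.353, 1.633, -0, 1.155, -0.002], TCP at [204.18, -590.71, 231.281] pointing down, gripper open.
Joint ranges: [-2.63, 2.63], [-0.92, 2.1], [0.06, 2.66], [-1.3, 4.44], [0, 2.69], [-3.02, 3.02]. Speed limits (rad/s): [2.22, 2.22, 2.79, 3.14, 3.14, 3.14].

## Interface

Orientations are given as [roll, pitch, yaw] about the fixed x, y, z axes, in that order (R = Rz(yaw) Ry(pitch) Rx(roll)).
In Python, from rig import r gives the robot as it stands.
- The arm moves only by the tool carry_out, never from a script. Its argument "series" is a list of rows, each a list of 7 numbers: the turn, a rotation vector about the tool's x, y, z as a fraction of full scale, then the shift along the tool's x, y, z as a fraction of full scale, then the gripper command: -1 is fully open, 1 is shut, values between are in proportion. A call has 1 to 8 rows; each row is the pose to reach, as a shift and turn from the pose commanded when the call began, along the tool's axes at that moment, turning the shorter way round; what a row does not reach only later rows make up. Full scale, the value 1, is 0.25 m for a shift and pi rad for a turn. A row lasts 1/8 s, in which the tool goes at most 62.5 mm and 10.7 degrees, less where a joint would pass 70% of its speed; a pose out of reach is approached as far as the arm can. A call with a number of a shift or a turn outside -1 to 1 is refused whole. A call with a gripper value outside its range is refused whole. The fingers move at their own pace and stop on an object; "force" is the grip in N (left out, the last holds). Time passes only in rows, so rows that repeat a pose let the fingers close. It gives the time, the measured TCP pose, the force, the opening and the grip force at its end, in the units of the state.
- r.sense(): the state, without advancing time (a new reading comes with each control period).
- r.grab_frame(name): name is "scene" or "top" or "wrist"; returns the picture (420x560x3 uint8, red, green, blue); there is no depth.
- r.get_calibration(name): a dict with "K" (3x3 intrinsics, pixels), "pose" (4x4, takes a point from camera to world coordinates). Camera axes: x right, y up, looking along -z (the intrinsics and any distortion apply to the point x, -y, -z); pixel columns grow to the right and rows downward; lengths in mm; the calibration is good to about 2 mm. A picture is of the moment at which its call begins: read the wrist's pose just before it. get_calibration takes no time and is no camera call; for the wrist camera it gives the pose at the moment of the call.
- r.sign_off(): hands the job in; it is judged then, once.
Trained networks look in the newest picture that a camera, given by its name, has taken for a name from the list of things; names that differ only in an ending like _2 or _b are one class to them, and where a whole thing is asked for, a point or a joint stands for the part that bears it (a point fixed in the world has none). Each returns a list of dicts, best first, with "score" (0 to 1); they miss things now and then, are a little off and sometimes report something else, mostly with a low value. They report only what shows in the picture. A call takes as long as a camera call.
- r.silhouettes(camera, label): "region" (420x560 bool, what is visible of it) and "position" ([row, column] in pixels, amid what is visible of it).
The state is a dict: "clock": time; "qpos": joint angles; "qvel": joint speeds; "joint_efforts": joint torques, N m; "eef_pos": TCP position; "tcp_rot": TCP orientation; "contact_force": force on the tool from outside, world axes, zero at the start; "wrist_torque": the same for the moment, N m; "opening": opening from 0.0 (shut) to 1.0 (fully open); "grasp_force": force on a finger pad.
Only numpy, scipy, OpenCV 4.12 (cv2) and the standard library are available. Lean on these libraries where they do the work, as an engineer would, in place of code of your own. Each camera call takes 0.05 s, during which the arm holds its last target. There are 200 camera calls.

## Working session

There is one attempt and no reset: what is moved stays moved. The work goes in short steps, Python scripts to look and compute and a tool call to move; the robot and the scene stay as the last step left them, time stands still between calls to the robot, and variables do not carry over. Pictures are saved under pics/ and viewed, at most 12 in all, crops included, and the job is handed in when it is done.

Besides the shell and the picture viewer there is one more tool, called after ">>>" in YAML: its name, and indented under it one key for each argument. carry_out: Moves the arm, as the interface text tells. Its arguments: {"type":"object","properties":{"series":{"type":"array"},"force":{"type":"number"}},"required":["series"]}

```bash
mkdir -p pics; ls
cat > h.py <<'E'
import numpy as np, cv2
from rig import r
def snap(n,f):
    im=r.grab_frame(n); cv2.imwrite('pics/'+f,im[...,::-1]); return im
def ray(cal,px):
    K=cal['K'];P=cal['pose']; u,v=px
    d=np.linalg.solve(K,[u,v,1.]); d=np.array([d[0],-d[1],-d[2]])
    return P[:3,3],P[:3,:3]@d
def at(cal,px,z):
    o,d=ray(cal,px); return o+d*(z-o[2])/d[2]
def proj(cal,X):
    P=cal['pose'];c=P[:3,:3].T@(np.asarray(X,float)-P[:3,3]);p=cal['K']@[c[0],-c[1],-c[2]];return p[:2]/p[2]
E
python3 - <<'E'
from h import *
s=r.sense();print(s)
for c in('scene','top'):
    snap(c,c+'1.png');cal=r.get_calibration(c);print(cal)
    for l in('board','bolt_knob','wagon_mid','wagon_white_mid','tin','cork_block','pin_cup','tweezers','pen'):
        for d in r.silhouettes(c,l)[:3]:
            m=d['region'].astype(np.uint8)
            if m.sum()<5: continue
            R=cv2.minAreaRect(cv2.findNonZero(m))
            print(c,l,round(d['score'],2),d['position'],m.sum(),np.round(R[0]),np.round(R[1]),round(R[2]),np.round(at(cal,d['position'][::-1],9)))
E
```

```text
pics
{'clock': 0.0, 'qpos': array([-1.24038633e+00,  3.53645914e-01,  1.63409434e+00,  1.17630012e-05,
        1.15519767e+00, -2.39276247e-03]), 'qvel': array([ 0.00107198,  0.0011575 , -0.00087088, -0.00177189, -0.00031899,
       -0.00159208]), 'joint_efforts': array([ 4.86019417e-03, -6.05248260e+01, -3.42071700e+01,  3.44057344e-04,
        9.53907816e-03,  5.95642618e-06]), 'eef_pos': array([ 204.04457703, -590.27673659,  230.58009806]), 'tcp_rot': array([-3.14024740e+00, -1.39741717e-05,  3.32797991e-01]), 'contact_force': array([-1.0155376 ,  0.82154322, -0.13778339]), 'wrist_torque': array([ 0.01425736, -0.01944372, -0.00313641]), 'grasp_force': 0.0, 'opening': 1.0025395280029004}
{'K': array([[394.65788862,   0.        , 274.01782715],
       [  0.        , 394.65788862, 204.15759438],
       [  0.        ,   0.        ,   1.        ]]), 'pose': array([[-8.76483326e-01,  3.33457512e-01, -3.47250725e-01,
         2.59848664e+02],
       [-4.81424331e-01, -6.11202432e-01,  6.28221458e-01,
         3.85720650e+02],
       [-2.75532384e-03,  7.17800581e-01,  6.96243301e-01,
   
[... 1875 characters left out ...]
[172.5, 307.6] 78 [301. 172.] [ 6. 25.] 80 [ 609. -239.    9.]
top wagon_mid 0.68 [224.0, 290.9] 171 [292. 224.] [33.  5.] 90 [ 505. -206.    9.]
top wagon_white_mid 0.52 [232.8, 201.1] 203 [201. 236.] [ 7. 29.] 59 [486. -28.   9.]
top tin 0.71 [276.8, 205.5] 1757 [204. 276.] [36. 51.] 90 [399. -37.   9.]
top tin 0.34 [296.1, 286.6] 179 [293. 293.] [ 4. 63.] 85 [ 362. -198.    9.]
top cork_block 0.65 [112.7, 200.2] 752 [202. 111.] [21. 37.] 72 [728. -22.   9.]
top pin_cup 0.75 [119.6, 177.0] 421 [173. 121.] [22. 22.] 90 [713.  24.   9.]
top tweezers 0.51 [281.3, 392.5] 26 [393. 281.] [ 3. 10.] 72 [ 391. -410.    9.]
top pen 0.55 [293.4, 297.1] 251 [293. 292.] [ 5. 66.] 86 [ 367. -219.    9.]
```

Run:
```python
import cv2
a=cv2.imread('pics/top1.png')[110:280,215:355]; cv2.imwrite('pics/topc.png',cv2.resize(a,None,fx=3.5,fy=3.5,interpolation=cv2.INTER_CUBIC))
```

```text
(no output)
```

View pics/topc.png

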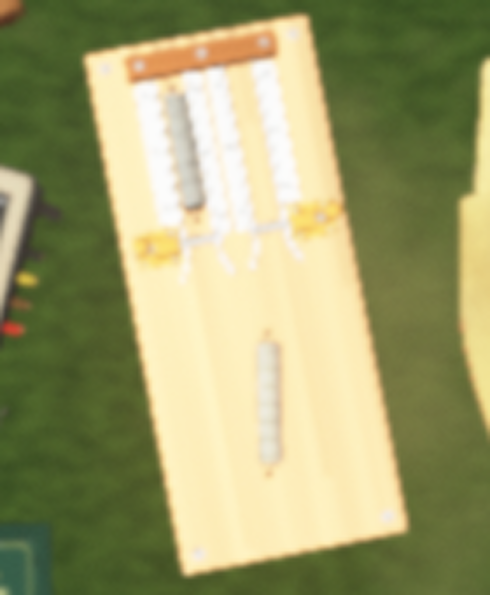

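View pics/top1.png

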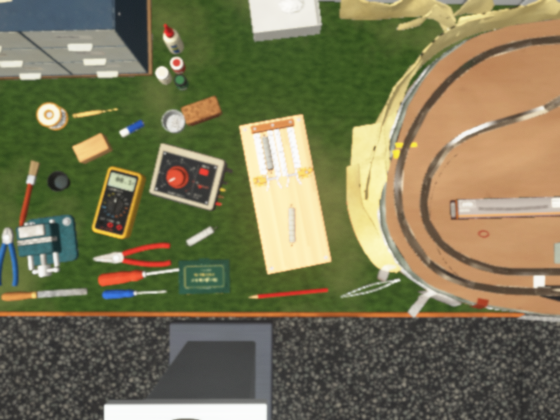

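The top view shows the board tilted about 11°. The empty right lane's knob is near px (308,171) and the loose coach near px (292,225). Foam scenery begins at about column 348.

```bash
cat >> h.py <<'E'
from scipy.spatial.transform import Rotation as Ro
def mv(pos,yaw):
    "row numbers (turn3, shift3) for target TCP pos, tool down at yaw, from the measured pose"
    s=r.sense();R0=Ro.from_euler('xyz',s['tcp_rot']);R1=Ro.from_euler('xyz',[np.pi,0,yaw])
    return np.round(np.r_[(R0.inv()*R1).as_rotvec()/np.pi,R0.inv().apply(np.asarray(pos)-s['eef_pos'])/250],4)
E
python3 - <<'E'
from h import *
r.grab_frame('top');cal=r.get_calibration('top')
d=r.silhouettes('top','board')[0]
c=max(cv2.findContours(d['region'].astype(np.uint8),0,1)[0],key=cv2.contourArea)
W=np.array([at(cal,p[0],9)[:2] for p in c],np.float32)
R=cv2.minAreaRect(W);print(R)
w=r.get_calibration('wrist')['pose'];s=r.sense();R0=Ro.from_euler('xyz',s['tcp_rot']).as_matrix()
print('cam in tool',R0.T@(w[:3,3]-s['eef_pos']),'\n',R0.T@w[:3,:3],r.get_calibration('wrist')['K'])
E
python3 - <<'E'
import cv2
a=cv2.imread('pics/scene1.png')[90:320,190:460]; cv2.imwrite('pics/scenec.png',cv2.resize(a,None,fx=2.6,fy=2.6,interpolation=cv2.INTER_CUBIC))
E
```

```text
((567.00390625, -194.051025390625), (303.46820068359375, 133.637451171875), 11.415468215942383)
cam in tool [  71.69709611    0.22854263 -142.51564161] 
 [[ 1.47624080e-04  9.58785951e-01  2.84129335e-01]
 [ 9.99999297e-01 -4.75915549e-04  1.08639668e-03]
 [ 1.17684344e-03  2.84128975e-01 -9.58785346e-01]] [[350.28350392   0.         279.42676601]
 [  0.         350.28350392 215.99091156]
 [  0.           0.           1.        ]]
```

View pics/scenec.png

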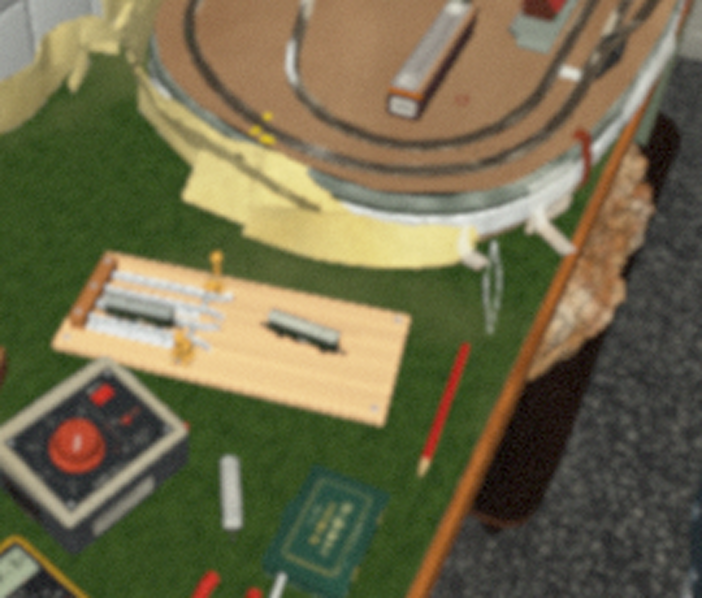

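The scene view shows the tall foam layout behind the knob. The empty lane's bolt is nearly shut, and the apron is clear around the loose coach.

Run:
```python
from h import *
print(mv([575,-218,230],.199),mv([575,-218,170],.199))
```

```text
[ 0.     -0.      0.0426  1.8889 -0.9244  0.0052] [ 0.     -0.      0.0426  1.8889 -0.9244  0.2452]
```

>>> carry_out:
  series:
    - [0,0,0.043,0.25,-0.12,0,-1]
    - [0,0,0.043,0.5,-0.24,0,-1]
    - [0,0,0.043,0.72,-0.35,0,-1]
    - [0,0,0.043,0.95,-0.46,0,-1]
    - [0,0,0.043,0.95,-0.46,0,-1]

```text
clock: 1.72
eef_pos: [393.2, -402.0, 231.5]
tcp_rot: [-3.141, -0.001, 0.201]
contact_force: [-0.4, 0.2, 0.2]
opening: 0.999
grasp_force: 0.0
```

Run:
```python
from h import *
print(r.sense()['eef_pos'],mv([575,-218,170],.199))
```

```text
[ 393.21959751 -401.98629624  231.45541817] [-1.000e-04 -2.000e-04  7.000e-04  8.593e-01 -5.759e-01  2.464e-01]
```

>>> carry_out:
  series:
    - [0,0,0,0.22,-0.15,0,-1]
    - [0,0,0,0.44,-0.3,0.05,-1]
    - [0,0,0,0.65,-0.44,0.12,-1]
    - [0,0,0,0.86,-0.576,0.246,-1]
    - [0,0,0,0.86,-0.576,0.246,-1]
    - [0,0,0,0.86,-0.576,0.246,-1]

```text
clock: 2.48
eef_pos: [573.4, -220.9, 169.1]
tcp_rot: [-3.141, 0.001, 0.199]
contact_force: [-1.2, -1.1, -0.2]
opening: 1.003
grasp_force: 0.0
```

```bash
python3 - <<'E'
from h import *
print(r.sense()['eef_pos'])
cal=r.get_calibration('wrist');im=snap('wrist','w1.png')
for l in('bolt_knob','wagon_mid','board'):
    for d in r.silhouettes('wrist',l)[:3]:
        m=d['region'].astype(np.uint8)
        R=cv2.minAreaRect(cv2.findNonZero(m))
        print(l,round(d['score'],2),d['position'],m.sum(),np.round(R[0]),np.round(R[1]),round(R[2]),np.round(at(cal,d['position'][::-1],{'bolt_knob':34,'wagon_mid':28,'board':9}[l]),1))
E
python3 - <<'E'
import cv2
a=cv2.imread('pics/w1.png'); cv2.imwrite('pics/w1b.png',cv2.resize(a,None,fx=1.42,fy=1.42,interpolation=cv2.INTER_CUBIC))
E
```

```text
[ 573.44128174 -220.92903997  169.08314493]
bolt_knob 0.86 [160.3, 305.7] 339 [290. 160.] [61. 15.] 11 [ 612.  -234.2   34. ]
bolt_knob 0.45 [272.5, 242.7] 1228 [247. 268.] [16. 87.] 9 [ 506.4 -201.9   34. ]
wagon_mid 0.61 [272.2, 245.8] 1146 [247. 271.] [16. 78.] 9 [ 504.2 -204.4   28. ]
board 0.64 [163.4, 250.6] 47091 [242. 174.] [168. 338.] 0 [ 597.  -190.7    9. ]
```

View pics/w1b.png

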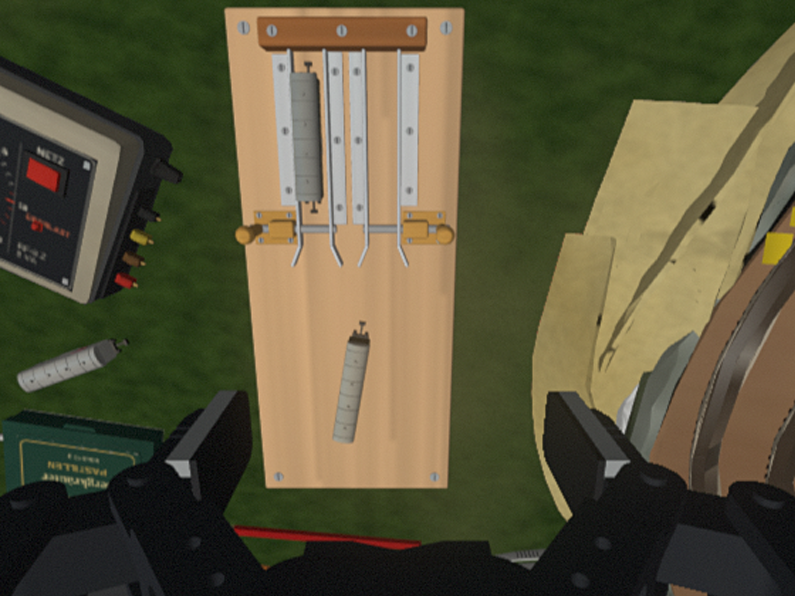

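The wrist picture shows, in view pixels: board corners at (225,9), (464,9), (448,487) and (267,488); the right knob head at (447,234); the lane walls at columns about 364 and 400; and the coach roof from (358,335) to (343,442).

```bash
cat > m.py <<'E'
from h import *
cal=r.get_calibration('wrist');f=560/795
A=lambda u,v,z:at(cal,(u*f,v*f),z)[:2]
C=np.array([A(225,9,9),A(464,9,9),A(448,487,9),A(267,488,9)])
B=np.array([[118,65],[118,-65],[-185,-65],[-185,65]])
# rigid fit
cb,cc=B.mean(0),C.mean(0);H=(B-cb).T@(C-cc);th=np.arctan2(H[0,1]-H[1,0],H[0,0]+H[1,1])
R=np.array([[np.cos(th),-np.sin(th)],[np.sin(th),np.cos(th)]]);t=cc-R@cb
print('board',t,th,'res',np.round(C-(B@R.T+t),1).tolist())
tb=lambda p:np.round(R.T@(np.asarray(p)-t),1)
print('knob',tb(A(447,234,43)),'left knob',tb(A(244,235,43)))
print('bolt ends',tb(A(369,229,15)),'walls',tb(A(365,205,18)),tb(A(400,205,18)))
p,q=tb(A(359,335,39)),tb(A(343,442,39));print('coach',p,q,np.hypot(*(p-q)),(p+q)/2,np.degrees(np.arctan2(*(p-q)[::-1])),'front',tb(A(362,323,16)))
print('foam',tb(A(537,380,9)),tb(A(566,234,9)),tb(A(566,234,80)),tb(A(635,100,60)))
E
python3 m.py
```

```text
board [ 598.7598794  -188.82870001] 0.19748237612789246 res [[0.2, -0.2], [-0.1, 0.2], [0.2, 0.4], [-0.3, -0.3]]
knob [  0.9 -55.5] left knob [ 0.5 54.8]
bolt ends [ -0.  -11.7] walls [14.3 -9.7] [ 14.3 -30.2]
coach [-58.6  -6.1] [-129.6    5.5] 71.94136501346078 [-94.1  -0.3] -9.279018237167103 front [-58.9  -6.3]
foam [-101.4 -121.7] [  -4.  -131.7] [   6.2 -107.6] [  66.6 -141. ]
```

```bash
cat >> h.py <<'E'
T0=np.array([598.8,-188.8]);TH=.1975;RB=np.array([[np.cos(TH),-np.sin(TH)],[np.sin(TH),np.cos(TH)]])
def bm(x,y,z,yaw=TH): return mv(np.r_[RB@[x,y]+T0,z+9],yaw)
def inb(p): p=np.asarray(p);return np.round(np.r_[RB.T@(p[:2]-T0),p[2]-9],1)
E
python3 - <<'E'
from h import *
cw,cs=r.get_calibration('wrist'),r.get_calibration('scene');f=560/795
def tri(a,b):
    o1,d1=ray(cw,(a[0]*f,a[1]*f));o2,d2=ray(cs,(190+b[0]/2.6,90+b[1]/2.6))
    k=np.linalg.lstsq(np.c_[d1,-d2],o2-o1,rcond=None)[0];p,q=o1+d1*k[0],o2+d2*k[1];return inb((p+q)/2),np.linalg.norm(p-q)
print(tri((566,234),(245,232)),tri((635,100),(185,198)),tri((447,234),(217,257)))
print(bm(0.5,-54.8,85))
E
```

```text
(array([  -5.1, -133.3,   -3.3]), np.float64(1.3689150974621256)) (array([  70.8, -165.1,   -1.6]), np.float64(3.0327781527167343)) (array([ -0.2, -56.3,  27.5]), np.float64(0.45781328764957274))
[ 3.000e-04 -2.000e-04 -5.000e-04  1.296e-01  1.065e-01  3.068e-01]
```

>>> carry_out:
  series:
    - [0,0,0,0.13,0.107,0.1,0.53]
    - [0,0,0,0.13,0.107,0.28,0.53]
    - [0,0,0,0.13,0.107,0.28,0.53]
    - [0,0,0,0.13,0.107,0.28,0.53]
    - [0,0,0,0.13,0.107,0.28,0.53]
    - [0,0,0,0.13,0.107,0.28,0.53]

```text
clock: 3.42
eef_pos: [611.4, -241.1, 101.4]
tcp_rot: [3.14, -0.002, 0.198]
contact_force: [-0.9, 0.1, 0.2]
opening: 0.233
grasp_force: 0.0
```

Run:
```python
from h import *
s=r.sense();print(inb(s['eef_pos']),s['opening'])
cal=r.get_calibration('wrist');im=snap('wrist','w2.png')
for d in r.silhouettes('wrist','bolt_knob')[:3]:
        print(round(d['score'],2),d['position'])
print(proj(cal,np.r_[RB@[0,-55.5]+T0,44]),bm(0.5,-55.3,14))
```

```text
[  2.1 -53.8  92.4] 0.2325070404450199
0.91 [226.5, 269.9]
[281.97532241 239.05472611] [ 2.00e-04 -3.00e-04  1.00e-04 -5.60e-03  6.90e-03  3.11e-01]
```

View pics/w2.png

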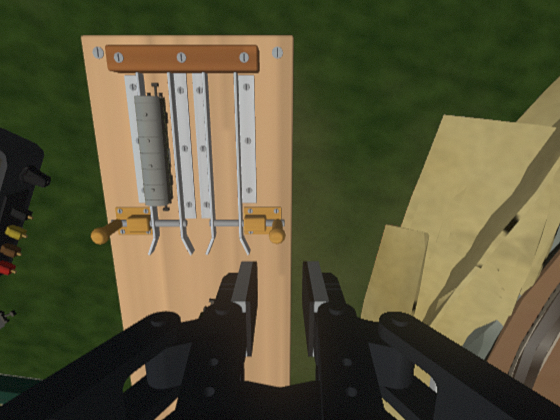

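The knob head is at px (277,237), right on the midline between the fingertips at column 279, so I can descend.

>>> carry_out:
  series:
    - [0,0,0,-0.006,0.001,0.12,0.53]
    - [0,0,0,-0.006,0.001,0.2,0.53]
    - [0,0,0,-0.006,0.001,0.2,0.53]

```text
clock: 3.9
eef_pos: [608.0, -240.8, 48.0]
tcp_rot: [-3.14, 0.003, 0.198]
contact_force: [0.2, 0.5, 0.5]
opening: 0.236
grasp_force: 0.0
```

Run:
```python
from h import *
s=r.sense();print(inb(s['eef_pos']),s['opening'])
cal=r.get_calibration('wrist');im=snap('wrist','w3.png')
for d in r.silhouettes('wrist','bolt_knob')[:3]:
        print(round(d['score'],2),d['position'])
cv2.imwrite('pics/w3c.png',cv2.resize(im[150:400,180:400,::-1],None,fx=2.2,fy=2.2))
print(bm(0.5,-54.3,14))
```

```text
[ -1.1 -52.8  39. ] 0.23575028185383598
[-0.00e+00  0.00e+00  1.00e-04  1.20e-03  2.30e-03  1.08e-01]
```

View pics/w3c.png

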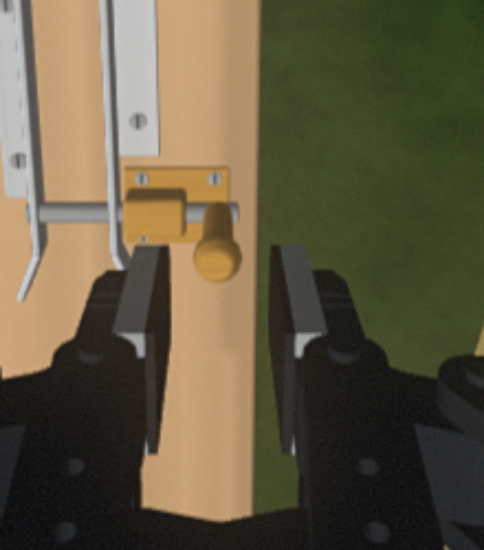

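Run:
```python
from h import *
s=r.sense();c=r.get_calibration('wrist')
v=lambda p:(p-[180,150])*2.2
for x,y,z in((-1.1,-52.8,39),(9.9,-52.8,39),(-12,-52.8,39),(0,-54,35),(0,-52.8,35),(0,-54,30)): print(x,y,z,v(proj(c,np.r_[RB@[x,y]+T0,z+9])))
print(inb(at(c,(180+218/2.2,150+260/2.2),43)))
```

```text
-1.1 -52.8 39 [213.60498972 285.21125603]
9.9 -52.8 39 [213.52825467 235.98949332]
-12 -52.8 39 [213.67811279 332.11611532]
0 -54 35 [219.41695236 271.81714736]
0 -52.8 35 [213.73891769 271.81195814]
0 -54 30 [219.42233708 261.6625952 ]
[  2.3 -53.7  34. ]
```

The knob head sits centred between the pads, about 3 mm ahead of the TCP, so I'll go down.

>>> carry_out:
  series:
    - [0,0,0,0.01,0.004,0.1,0.53]
    - [0,0,0,0.01,0.004,0.1,0.53]
    - [0,0,0,0.01,0.004,0.1,0.53]

```text
clock: 4.38
eef_pos: [612.5, -242.1, 25.8]
tcp_rot: [3.141, -0.001, 0.198]
contact_force: [0.4, -0.1, -0.5]
opening: 0.234
grasp_force: 0.0
```

Run:
```python
from h import *
s=r.sense();print(inb(s['eef_pos']),s['opening'])
print(bm(1.5,-84.5,14))
```

```text
[  2.9 -54.9  16.8] 0.23424718730406496
[ 2.000e-04 -2.000e-04  1.000e-04 -5.800e-03  1.184e-01  1.140e-02]
```

>>> carry_out:
  series:
    - [0,0,0,0,0.03,0.005,0.53]
    - [0,0,0,0,0.06,0.005,0.53]
    - [0,0,0,0,0.09,0.005,0.53]
    - [0,0,0,0,0.11,0.005,0.53]
    - [0,0,0,0,0.12,0.005,0.53]
    - [0,0,0,0,0.12,0.005,0.53]

```text
clock: 5.12
eef_pos: [617.2, -268.5, 23.3]
tcp_rot: [-3.137, 0.001, 0.197]
contact_force: [0.3, 15.8, 6.5]
opening: 0.24
grasp_force: 7.8
```

Run:
```python
from h import *
s=r.sense();print(inb(s['eef_pos']),s['opening'],RB.T@s['contact_force'][:2],s['grasp_force'])
```

```text
[  2.4 -81.7  14.3] 0.23991683787324608 [ 3.41760371 15.38739094] 7.780552905751392
```

The bolt is against its stop, with 15 N on the finger. I'll back off, rise and move above the coach.

>>> carry_out:
  series:
    - [0,0,0,0,-0.02,0,0.53]
    - [0,0,0,0,-0.02,0,0.53]
    - [0,0,0,0,-0.02,-0.2,0.53]
    - [0,0,0,-0.1,-0.1,-0.36,-0.2]
    - [0,0,0,-0.24,-0.25,-0.36,-0.2]
    - [0,0,0,-0.386,-0.325,-0.36,-0.2]
    - [0,0,0,-0.386,-0.325,-0.36,-0.2]
    - [0,0,0,-0.386,-0.325,-0.36,-0.2]

```text
clock: 6.12
eef_pos: [508.4, -211.4, 114.0]
tcp_rot: [3.14, -0.002, 0.197]
contact_force: [0.7, -0.6, 0.1]
opening: 0.6
grasp_force: 0.0
```

Run:
```python
from h import *
s=r.sense();print(inb(s['eef_pos']),s['opening'])
cal=r.get_calibration('wrist');im=snap('wrist','w4.png')
for l,z in(('wagon_mid',38),('bolt_knob',43)):
  for d in r.silhouettes('wrist',l)[:3]:
    m=d['region'].astype(np.uint8);R=cv2.minAreaRect(cv2.findNonZero(m))
    print(l,round(d['score'],2),d['position'],R,inb(at(cal,d['position'][::-1],z)))
cv2.imwrite('pics/w4b.png',cv2.resize(im[...,::-1],None,fx=1.42,fy=1.42))
```

```text
[-93.1  -4.5 105. ] 0.5998931893404581
wagon_mid 0.63 [224.5, 269.0] ((270.6486511230469, 221.1081085205078), (21.371868133544922, 109.48973083496094), 9.462321281433105) [-91.9   2.2  29. ]
bolt_knob 0.69 [74.8, 381.7] ((377.0, 70.5), (19.0, 70.0), 90.0) [ -0.9 -62.8  34. ]
```

View pics/w4b.png

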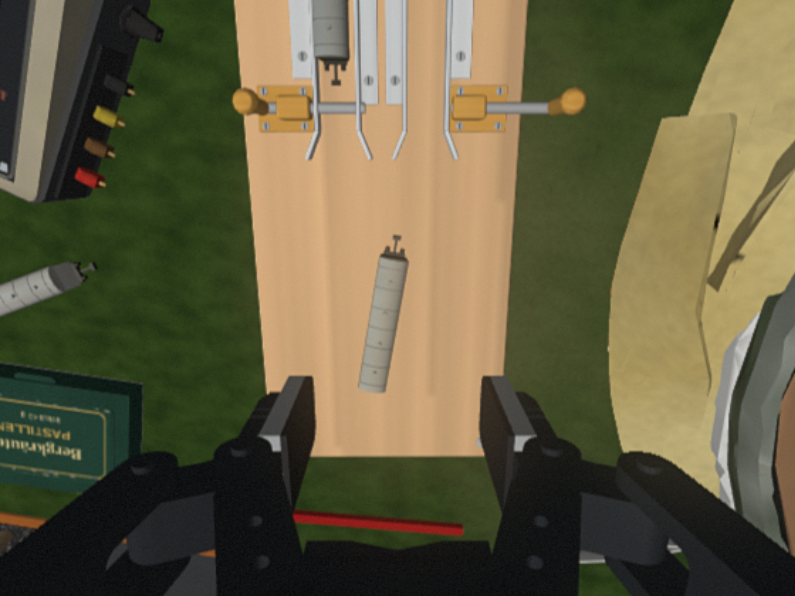

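The bolt is fully drawn, with its bar clear of the lane. The right knob is at view px (574,101), the lane centre at about (426,110), and the coach roof runs from (393,258) to (372,390).

Run:
```python
from h import *
c=r.get_calibration('wrist');f=560/795;A=lambda u,v,z:inb(at(c,(u*f,v*f),z))
print('knobs',A(243,101,43),A(574,101,43),'walls',A(405,110,18),A(448,110,18),'boardedge',A(257,200,9),A(517,200,9),'bottom',A(380,457,9))
p,q=A(393,258,39),A(372,390,39);print('coach',p,q,(p+q)/2,np.degrees(np.arctan2(*(p-q)[:2][::-1])))
s=r.sense();print(inb(s['eef_pos']));print(bm(-93,1.5,3),bm(-93,1.5,40))
```

```text
knobs [ 1.  56.8 34. ] [  1. -75.  34.] walls [-0.1 -8.1  9. ] [ -0.1 -27.3   9. ] boardedge [-40.3  63.7   0. ] [-40.2 -63.    0. ] bottom [-183.7    5.1    0. ]
coach [-63.1  -2.8  30. ] [-127.2    7.4   30. ] [-95.15   2.3   30.  ] -9.041464122239214
[-93.   -4.3 104.5]
[ 2.000e-04 -2.000e-04  0.000e+00 -2.000e-04 -2.340e-02  4.061e-01] [ 2.000e-04 -2.000e-04  0.000e+00 -1.000e-04 -2.330e-02  2.581e-01]
```

>>> carry_out:
  series:
    - [0,0,0,-0.008,-0.025,0.2,-0.2]
    - [0,0,0,-0.008,-0.025,0.34,-0.2]
    - [0,0,0,-0.008,-0.025,0.394,-0.2]
    - [0,0,0,-0.008,-0.025,0.394,-0.2]
    - [0,0,0,-0.008,-0.025,0.394,0.2]
  force: 20

```text
clock: 6.9
eef_pos: [505.2, -205.3, 16.1]
tcp_rot: [3.141, -0.002, 0.198]
contact_force: [-0.4, -0.3, 0.3]
opening: 0.409
grasp_force: 0.0
```

>>> carry_out:
  series:
    - [0,0,0,0,0,0,0.3]
    - [0,0,0,0,0,0,0.4]
    - [0,0,0,0,0,0,0.5]
    - [0,0,0,0,0,0,0.6]
    - [0,0,0,0,0,0,0.65]
    - [0,0,0,0,0,0,0.68]
    - [0,0,0,0,0,0,0.68]

```text
clock: 7.78
eef_pos: [504.1, -204.8, 15.0]
tcp_rot: [-3.142, 0.0, 0.198]
contact_force: [-0.4, -0.6, -0.1]
opening: 0.162
grasp_force: 0.0
```

Run:
```python
from h import *
s=r.sense();print(inb(s['eef_pos']),s['opening']*85,s['contact_force'],s['grasp_force'])
im=snap('wrist','w5.png')
cv2.imwrite('pics/w5c.png',cv2.resize(im[0:400,130:430,::-1],None,fx=1.5,fy=1.5))
```

```text
[-96.    2.9   6. ] 13.763914350926415 [-0.41667932 -0.60123366 -0.11260969] 0.005955207743681967
```

View pics/w5c.png

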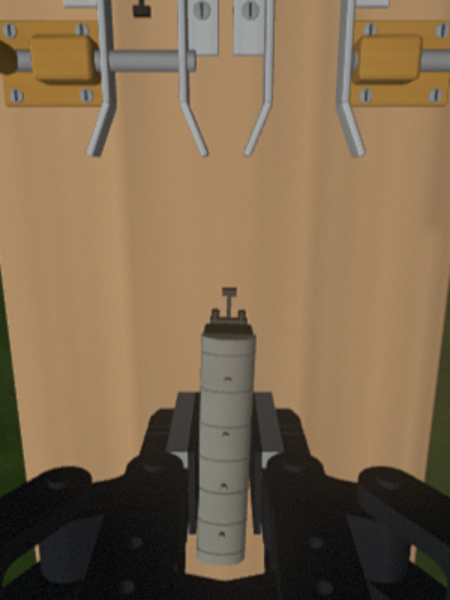

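The coach is now parallel to the lanes between the pads. The lane's lead-in tips are at crop px (247,155) and (360,155).

Run:
```python
from h import *
c=r.get_calibration('wrist');A=lambda u,v,z:inb(at(c,(130+u/1.5,v/1.5),z))
print(A(247,155,18),A(360,155,18),A(270,50,18),A(346,50,18),'coach front',A(229,290,16),A(228,335,39),A(221,560,39),inb(r.sense()['eef_pos']))
```

```text
[-21.1  -3.    9. ] [-21.1 -31.6   9. ] [ 2.9 -8.2  9. ] [  2.9 -26.5   9. ] coach front [-56.5   1.4   7. ] [-62.2   1.8  30. ] [-126.3    3.5   30. ] [-96.    2.9   6. ]
```

>>> carry_out:
  series:
    - [0,0,0,0,0.015,0,0.67]
    - [0,0,0,0,0.03,0,0.67]
    - [0,0,0,0,0.045,0,0.67]
    - [0,0,0,0,0.06,0,0.67]
    - [0,0,0,0,0.077,0,0.67]
    - [0,0,0,0,0.077,0,0.68]
    - [0,0,0,0,0.077,0,0.68]

```text
clock: 8.7
eef_pos: [507.8, -223.7, 15.0]
tcp_rot: [-3.141, 0.0, 0.198]
contact_force: [0.6, 0.9, -0.4]
opening: 0.157
grasp_force: 0.0
```

>>> carry_out:
  series:
    - [0,0,0,0,0,0,0.4]
    - [0,0,0,0,0,0,0.2]
    - [0,0,0,0,0,-0.1,0.2]
    - [0,0,0,0,0,-0.25,0.2]
    - [0,0,0,-0.12,0,-0.25,1]
    - [0,0,0,-0.25,0,-0.25,1]
    - [0,0,0,-0.25,0,-0.25,1]
    - [0,0,0,-0.25,0,-0.25,1]

```text
clock: 9.7
eef_pos: [447.3, -236.2, 77.8]
tcp_rot: [3.141, -0.001, 0.197]
contact_force: [0.3, 0.2, 0.4]
opening: -0.005
grasp_force: 0.0
```

Run:
```python
from h import *
s=r.sense();print(inb(s['eef_pos']),s['opening']*85)
cal=r.get_calibration('wrist');im=snap('wrist','w6.png')
for d in r.silhouettes('wrist','wagon_mid')[:3]:
    m=d['region'].astype(np.uint8);R=cv2.minAreaRect(cv2.findNonZero(m))
    print(round(d['score'],2),d['position'],R,inb(at(cal,d['position'][::-1],38)))
cv2.imwrite('pics/w6c.png',im[...,::-1])
print(bm(-158,-17.3,14))
```

```text
[-157.8  -16.8   68.8] -0.4488691076601614
0.88 [129.7, 276.1] ((279.5, 127.0), (150.0, 27.0), 90.0) [-94.6 -15.3  29. ]
[ 2.000e-04 -2.000e-04  2.000e-04 -2.000e-03  2.200e-03  2.186e-01]
```

View pics/w6c.png

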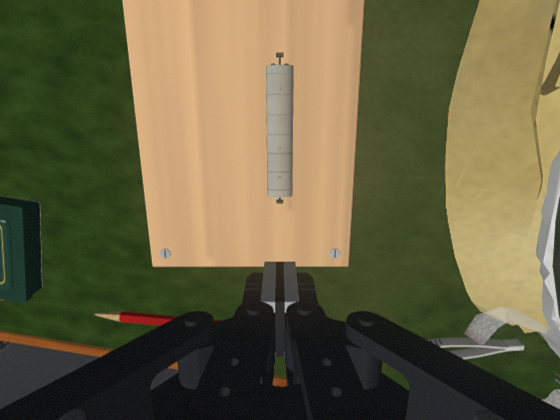

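The coach is in line with the fingers and the lane. I'll go down behind it and push.

>>> carry_out:
  series:
    - [0,0,0,0,0,0.15,1]
    - [0,0,0,0,0,0.215,1]
    - [0,0,0,0,0,0.215,1]
    - [0,0,0,0.05,0,0.217,1]
    - [0,0,0,0.09,0,0.217,1]
    - [0,0,0,0.13,0,0.217,1]
    - [0,0,0,0.17,0,0.217,1]
    - [0,0,0,0.21,0,0.217,1]

```text
clock: 10.8
eef_pos: [498.8, -225.5, 23.4]
tcp_rot: [3.141, -0.0, 0.198]
contact_force: [-0.3, 0.8, 0.0]
opening: -0.001
grasp_force: 0.1
```

>>> carry_out:
  series:
    - [0,0,0,0.03,0,0,1]
    - [0,0,0,0.06,0,0,1]
    - [0,0,0,0.09,0,0,1]
    - [0,0,0,0.12,0,0,1]
    - [0,0,0,0.15,0,0,1]
    - [0,0,0,0.15,0,0,1]

```text
clock: 11.55
eef_pos: [535.5, -218.3, 23.3]
tcp_rot: [3.141, -0.0, 0.198]
contact_force: [-0.6, 0.1, -0.5]
opening: -0.002
grasp_force: 0.0
```

Run:
```python
from h import *
s=r.sense();print(inb(s['eef_pos']),RB.T@s['contact_force'][:2])
cal=r.get_calibration('wrist');im=snap('wrist','w7.png')
for d in r.silhouettes('wrist','wagon_mid')[:3]:
    m=d['region'].astype(np.uint8);R=cv2.minAreaRect(cv2.findNonZero(m))
    print(round(d['score'],2),d['position'],R,inb(at(cal,d['position'][::-1],38)))
cv2.imwrite('pics/w7c.png',im[...,::-1])
```

```text
[-67.9 -16.5  14.3] [-0.58405503  0.25817115]
0.64 [177.7, 277.5] ((279.0, 170.5), (193.0, 38.0), 90.0) [-19.3 -15.9  29. ]
```

View pics/w7c.png

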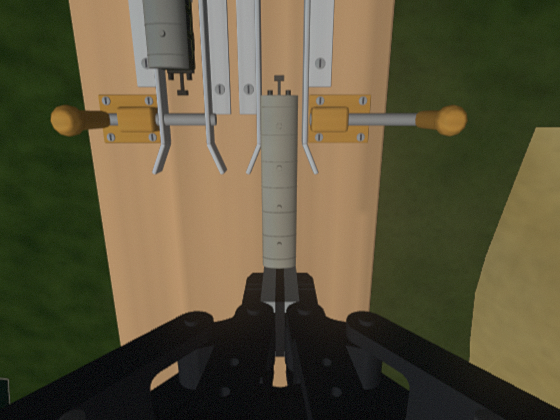

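The coach's front is inside the walls and centred, the bolt is still drawn, and contact force is low. I'll keep pushing.

>>> carry_out:
  series:
    - [0,0,0,0.03,0.002,0,1]
    - [0,0,0,0.06,0.003,0,1]
    - [0,0,0,0.09,0.003,0,1]
    - [0,0,0,0.12,0.003,0,1]
    - [0,0,0,0.15,0.003,0,1]
    - [0,0,0,0.18,0.003,0,1]
    - [0,0,0,0.2,0.003,0,1]
    - [0,0,0,0.2,0.003,0,1]

```text
clock: 12.65
eef_pos: [584.4, -209.2, 23.3]
tcp_rot: [3.141, -0.0, 0.198]
contact_force: [-0.0, -0.1, -0.0]
opening: 0.004
grasp_force: 0.0
```

```bash
cat > w.py <<'E'
from h import *
s=r.sense();print(inb(s['eef_pos']),RB.T@s['contact_force'][:2])
cal=r.get_calibration('wrist');im=snap('wrist','w8.png')
for l,z in(('wagon_mid',38),('bolt_knob',43)):
  for d in r.silhouettes('wrist',l)[:3]:
    m=d['region'];y,x=np.nonzero(m);k=(x.min()+x.max())/2
    print(l,round(d['score'],2),d['position'],x.min(),x.max(),y.min(),y.max(),'front/rear',inb(at(cal,(k,y.min()),z)),inb(at(cal,(k,y.max()),z)))
E
python3 w.py
```

```text
[-18.1 -17.1  14.3] [-0.02583178 -0.07333907]
wagon_mid 0.78 [178.0, 275.1] 261 298 75 267 front/rear [ 65.7 -17.3  29. ] [ -5.5 -17.3  29. ]
wagon_mid 0.74 [235.5, 412.8] 341 444 226 265 front/rear [ 11.7 -60.7  29. ] [ -4.6 -62.2  29. ]
bolt_knob 0.93 [233.9, 410.8] 340 445 225 266 front/rear [ 13.8 -58.9  34. ] [ -2.7 -60.4  34. ]
```

>>> carry_out:
  series:
    - [0,0,0,0.025,0,0,1]
    - [0,0,0,0.05,0,0,1]
    - [0,0,0,0.07,0,0,1]
    - [0,0,0,0.088,0,0,1]
    - [0,0,0,0.088,0,0,1]
    - [0,0,0,0.088,0,0,1]

```text
clock: 13.55
eef_pos: [605.4, -204.9, 23.2]
tcp_rot: [-3.141, 0.0, 0.198]
contact_force: [-0.2, 1.1, -0.4]
opening: -0.003
grasp_force: 0.0
```

```bash
python3 w.py
```

```text
[  3.3 -17.   14.2] [-0.01049777  1.10840365]
wagon_mid 0.83 [177.7, 278.4] 261 299 74 268 front/rear [ 87.5 -17.4  29. ] [ 15.6 -17.4  29. ]
bolt_knob 0.56 [279.4, 403.0] 340 438 268 314 front/rear [ 18.  -59.1  34. ] [ -2.  -60.9  34. ]
```

>>> carry_out:
  series:
    - [0,0,0,-0.06,0,0,1]
    - [0,0,0,-0.06,0,-0.1,1]
    - [0,0,0,-0.06,0,-0.24,0.53]
    - [0,0,0,-0.007,0.12,-0.24,0.53]
    - [0,0,0,-0.007,0.239,-0.24,0.53]
    - [0,0,0,-0.007,0.239,-0.24,0.53]
    - [0,0,0,-0.007,0.239,-0.14,0.53]
    - [0,0,0,-0.007,0.239,-0.14,0.53]

```text
clock: 14.7
eef_pos: [613.1, -262.6, 56.4]
tcp_rot: [-3.139, 0.004, 0.198]
contact_force: [-1.3, 1.1, 0.4]
opening: 0.235
grasp_force: 0.0
```

```bash
python3 w.py
python3 - <<'E'
import cv2
a=cv2.imread('pics/w8.png'); cv2.imwrite('pics/w8b.png',cv2.resize(a,None,fx=1.42,fy=1.42))
E
```

```text
[ -0.5 -75.1  47.4] [-1.03082243  1.37411626]
wagon_mid 0.72 [157.2, 160.0] 135 183 72 233 front/rear [ 87.6 -23.8  29. ] [ 14.8 -16.6  29. ]
bolt_knob 0.74 [244.4, 270.7] 225 291 236 270 front/rear [ 15.1 -65.1  34. ] [ -2.4 -64.8  34. ]
```

View pics/w8b.png

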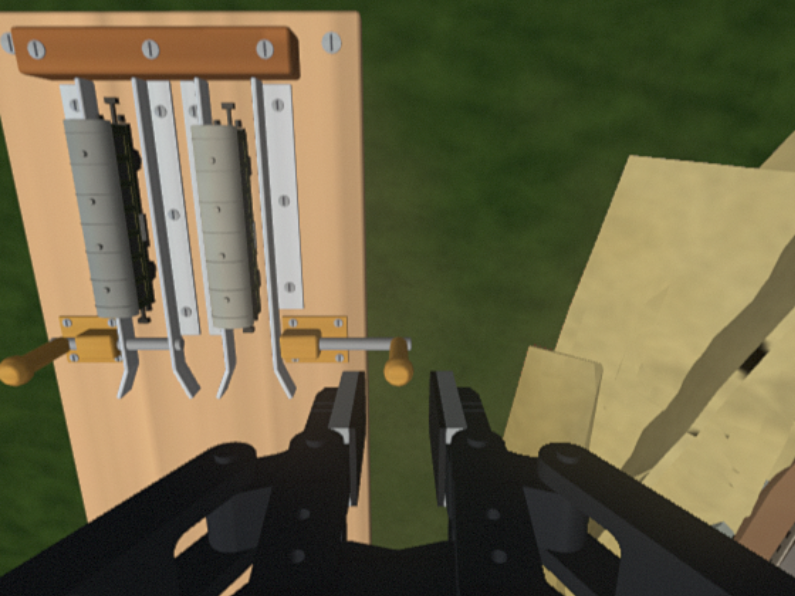

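The coach stands in the lane, wholly past the bolt line and parallel to the walls. The knob is centred between the pads at view px (398,375).

>>> carry_out:
  series:
    - [0,0,0,0.01,0,0.07,0.53]
    - [0,0,0,0.01,0,0.132,0.53]
    - [0,0,0,0.01,0,0.132,0.53]
    - [0,0,0,0.01,-0.03,0.132,0.53]
    - [0,0,0,0.01,-0.06,0.132,0.53]
    - [0,0,0,0.01,-0.09,0.132,0.53]
    - [0,0,0,0.01,-0.115,0.132,0.53]
    - [0,0,0,0.01,-0.115,0.132,0.53]

```text
clock: 15.85
eef_pos: [612.4, -234.5, 25.5]
tcp_rot: [-3.141, -0.0, 0.198]
contact_force: [-0.5, 0.0, -0.6]
opening: 0.232
grasp_force: 0.0
```

```bash
python3 w.py
```

```text
[  4.4 -47.5  16.5] [-0.47527836  0.13007277]
wagon_mid 0.72 [176.9, 203.6] 179 227 77 266 front/rear [ 87.8 -21.1  29. ] [ 16.4 -16.7  29. ]
bolt_knob 0.8 [281.6, 283.2] 192 303 269 315 front/rear [ 17.5 -35.2  34. ] [ -3.  -34.7  34. ]
```

>>> carry_out:
  series:
    - [0,0,0,0,-0.01,0,0.53]
    - [0,0,0,0,-0.016,0,0.53]
    - [0,0,0,0,-0.016,0,0.53]

```text
clock: 16.38
eef_pos: [612.2, -232.7, 25.6]
tcp_rot: [3.139, -0.001, 0.198]
contact_force: [0.2, -7.4, -0.5]
opening: 0.23
grasp_force: 3.7
```

```bash
python3 w.py|head -1
```

```text
[  4.5 -45.7  16.6] [-1.29721682 -7.32322678]
```

The bolt is against its shut stop at 7 N. I'll release it, rise and verify.

>>> carry_out:
  series:
    - [0,0,0,0,0.022,0,0.53]
    - [0,0,0,0,0.022,0,0.53]
    - [0,0,0,0,0.022,-0.12,0.53]
    - [0,0,0,0,0.022,-0.3,0.53]
    - [0,0,0,-0.24,0.022,-0.5,0.53]
    - [0,0,0,-0.24,0.022,-0.6,0.53]
    - [0,0,0,-0.24,0.022,-0.6,0.53]
    - [0,0,0,-0.24,0.022,-0.6,0.53]

```text
clock: 17.52
eef_pos: [553.8, -248.1, 174.9]
tcp_rot: [-3.141, 0.0, 0.198]
contact_force: [-0.5, 0.4, -0.4]
opening: 0.238
grasp_force: 0.0
```

Run:
```python
from h import *
s=r.sense();print(inb(s['eef_pos']))
cal=r.get_calibration('wrist');im=snap('wrist','w9.png')
for l,z in(('wagon_mid',38),('bolt_knob',20)):
  for d in r.silhouettes('wrist',l)[:4]:
    y,x=np.nonzero(d['region'])
    print(l,round(d['score'],2),[inb(at(cal,p,z))[:2].tolist() for p in((x.min(),y.mean()),(x.max(),y.mean()),(x.mean(),y.min()),(x.mean(),y.max()))])
cv2.imwrite('pics/w9b.png',cv2.resize(im[:,80:440,::-1],None,fx=1.42,fy=1.42))
```

```text
[-55.7 -49.3 165.9]
wagon_mid 0.57 [[49.1, -10.6], [49.2, -26.1], [84.1, -19.3], [8.7, -16.7]]
bolt_knob 0.75 [[52.6, -7.3], [52.6, -24.6], [89.1, -17.6], [7.4, -14.9]]
bolt_knob 0.73 [[1.3, -10.1], [1.3, -56.3], [5.0, -34.2], [-4.6, -34.1]]
```

View pics/w9b.png

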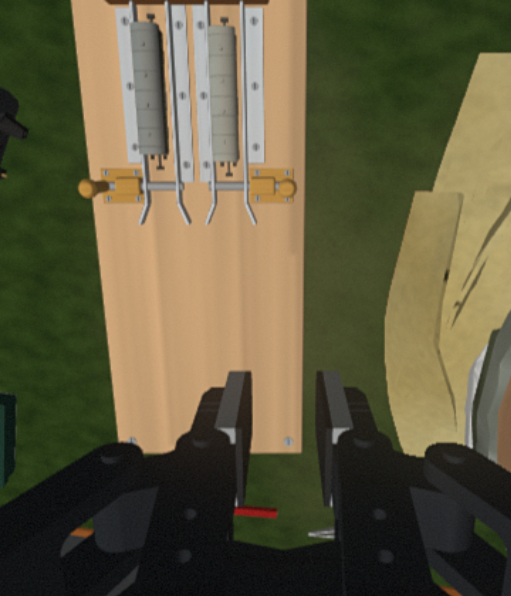

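The bolt runs through both walls of the right lane, with the knob at (287,187). The coach stands behind it between the walls, so I'm handing in.

```bash
python3 -c "
from rig import r
print(r.sign_off())"
```

```text
the job is handed in; nothing more can be done
None
```

The green coach is in the right-hand lane past the bolt, its bolt is shut behind it, and the job is handed in at about 18 s of the 72 s; the sign-off gave no verdict.

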